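Set the developing kit out on its drip dishes

ROBOT

A 6-joint arm with a two-finger parallel gripper is mounted at the origin on the work surface. World frame = base frame: x ahead of the robot, y to its left, z up, the work surface at z = 0. Lengths are in m, angles in rad, forces in N, time in s.
With the tool pointing down it reaches from about 0.35 to 0.85 m from the base axis. Payload 8.1 kg.
Tool frame: the origin (TCP) lies where the fingers leave the gripper's body, on its centre line; the fingertips stand 84 mm ahead of it and the grasp point (between the pads) lies 65 mm ahead of it; z points along the fingers, y is the line along which they close (so a half turn about z gives the same grasp; the last joint's range is limited). The gripper opens to 93 mm and grips with 3 to 60 N. Pads are 15 mm wide; open, the fingers measure 128 mm over their backs; the gripper's body (75 mm by 188 mm) begins 65 mm behind the grasp point.
Start: joints at [1.256, 0.13, 1.488, -0, 1.523, -0.085], TCP at [0.137, 0.584, 0.303] pointing down, gripper open.
Joint ranges: [-2.96, 2.96], [-0.89, 2.26], [0.02, 2.5], [-1.34, 4.48], [0, 2.73], [-2.66, 2.66]. Speed limits (rad/s): [2.39, 2.39, 2.79, 3.14, 3.14, 3.14].

INTERFACE

Orientations are given as a rotation vector (axis times angle).
In Python, from plant import robot gives the robot as it stands.
- The arm moves only by the shell command python3 -m jog 'ROWS' [FORCE]. ROWS is text: rows parted by semicolons, each of 5 numbers parted by spaces: the opening, from 0 (shut) to 1 (fully open), then the shift along the tool's x, y, z in m, then the turn about the tool's z in degrees. A call has 1 to 10 rows; each row shifts and turns the commanded pose from where the row before left it, along the tool's axes as they then stand; what a row does not reach is not made up. A row lasts 1/12 s, in which the tool goes at most 41.7 mm and 7.16 degrees, less where a joint would pass 70% of its speed; a pose out of reach is approached as far as the arm can. A call with a gripper value outside its range is refused whole. The fingers move at their own pace and stop on an object; FORCE is the grip in N (left out, the last holds). Time passes only in rows, so rows that do not move let the fingers close. It gives the time, the measured TCP pose, the force, the opening and the grip force at its end, in the units of the state.
- robot.read_state(): the state, without advancing time (a new reading comes with each control period).
- robot.read_camera(name): name is "scene" or "side" or "wrist"; returns a dict with "color" (400x640x3 uint8, red, green, blue), "intrinsics" (3x3 intrinsics, pixels), "pose" (4x4, takes a point from camera to world coordinates); the wrist camera has in their place "tool_from_camera" (4x4, takes a point from camera to tool coordinates, whose origin is the TCP and whose axes are the flange's). Camera axes: x right, y down, z forward; pixel columns grow to the right and rows downward; lengths in m; the calibration is good to about 2 mm. The wrist camera is an equidistant fisheye: a pixel r from the principal point sees the ray r / f radians off the axis. A picture is of the moment at which its call begins: read the wrist's pose just before it. There is no depth.
- robot.close_job(): hands the job in; it is judged then, once.
The state is a dict: "t": time; "q": joint angles; "dq": joint speeds; "joint_torque": joint torques, N m; "tool_pos": TCP position; "orientation": TCP orientation; "force": force on the tool from outside, world axes, zero at the start; "wrist_torque": the same for the moment, N m; "opening": finger opening in m; "gripper_force": force on a finger pad.
Only numpy, scipy, OpenCV 4.12 (cv2) and the standard library are available. Lean on these libraries where they do the work, as an engineer would, in place of code of your own. Each camera call takes 0.05 s, during which the arm holds its last target. There are 200 camera calls.

TASK

Set the washed film-developing kit out to dry: stand the steel funnel (mouth down, as it is), the red lens hood, the big black canister and the small black canister that stands alone, each in the white drip dish whose inside matches its foot in shape and size, upright and flat on the dish floor inside the rim. Set each one down gently rather than dropping it, and leave the glass beaker and the white film spool where they stand.

Things in the scene. Friction and masses are not known exactly. Their poses are not given: they have to be found in the camera images.
- funnel: Stainless steel funnel standing mouth down on the board. Round mouth 80 mm across at the bottom (upright edge 6 mm high, then a cone up to 50 mm high), then a straight spout 16 mm in diameter from 50 to 95 mm high, good to grip from above. About 0.1 kg. Origin: centre of the mouth, on its underside; z up along the spout.
- hood: Red plastic oblong lens hood lying mouth down: a straight-sided box 76 mm long (its x), 54 mm wide (its y), 44 mm high, with a low round collar 45 mm across on top (to 49 mm). About 0.06 kg. Grip it across the 54 mm width. Origin: centre of the underside; z up. It looks the same after a half turn.
- tank: The big black plastic canister: plain upright cylinder 56 mm in diameter, 70 mm high, a thin grey ring round it and a grey disc on its lid. About 0.16 kg. Origin: centre of the underside; z up.
- canister: The single small black film canister: plain upright cylinder 32 mm in diameter, 52 mm high, a thin grey ring round it and a grey disc on its lid. About 0.04 kg. Origin: centre of the underside; z up.
- dish_large: White plastic drip dish with a grey inner floor, fixed to the board; round, 100 mm across inside, 108 mm outside. Its floor is 3 mm above its origin; the rim is 4 mm wide and its top is 8 mm above the origin. Origin: centre of the underside, on the board; z up. It belongs to the funnel (10 mm to spare all round).
- dish_oblong: White plastic drip dish with a grey inner floor, fixed to the board; oblong, inside 96 mm (its x) by 74 mm (its y), outside 104 by 82 mm. Its floor is 3 mm above its origin; the rim is 4 mm wide and its top is 8 mm above the origin. Origin: centre of the underside, on the board; z up, x along the long side; the same after a half turn. It belongs to the lens hood (10 mm to spare all round), long side along long side.
- dish_medium: White plastic drip dish with a grey inner floor, fixed to the board; round, 76 mm across inside, 84 mm outside. Its floor is 3 mm above its origin; the rim is 4 mm wide and its top is 8 mm above the origin. Origin: centre of the underside, on the board; z up. It belongs to the big black canister (10 mm to spare all round).
- dish_small: White plastic drip dish with a grey inner floor, fixed to the board; round, 52 mm across inside, 60 mm outside. Its floor is 3 mm above its origin; the rim is 4 mm wide and its top is 8 mm above the origin. Origin: centre of the underside, on the board; z up. It belongs to the small black canister (10 mm to spare all round).
- beaker: Glass beaker, a bystander standing among the things: open cup 60 mm across, 80 mm high, loose and fragile. Origin: centre of the underside; z up. Leave it where it stands.
- spool: White plastic film spool, a bystander standing among the things: two discs 60 mm across on a core 22 mm across, 30 mm high, loose. Origin: centre of the underside; z up. Leave it where it stands.
Mind the look-alikes: they are no part of the job. Leave any orange look-alike of the dish_large alone. What is shaped like the dish_small but orange is not meant.

How it is judged:
By the outcome, as a careful person would: the job done as asked, in the order asked, and still so for the second after the job is handed in, with the robot touching nothing.
It also fails if it takes over 112 s, if anything falls off the work surface, if the arm or the gripper's body presses on something with over 40 N, if the wrist force passes 120 N, or if a joint passes its speed limit or range.

## Working session

There is one attempt and no reset: what is moved stays moved. The work goes in short steps, Python scripts to look and compute and a shell command to move; the robot and the scene stay as the last step left them, time stands still between calls to the robot, and variables do not carry over. Pictures are saved under pics/ and viewed, at most 17 in all, crops included, and the job is handed in when it is done.

```bash
mkdir -p pics
python3 - <<'E'
from plant import robot
import cv2,pickle
d={}
for n in("scene","side","wrist"):
    s=robot.read_state(); c=robot.read_camera(n); c["state"]=s; d[n]=c
    cv2.imwrite(f"pics/{n}0.png",c["color"][...,::-1])
    print(n,c["intrinsics"].tolist(), (c["pose"] if "pose" in c else c["tool_from_camera"]).round(4).tolist())
pickle.dump(d,open("d0.pkl","wb")); print(s)
E
```

```text
scene [[379.2750381112728, 0.0, 324.11806269081825], [0.0, 379.2750381112728, 200.81873966507544], [0.0, 0.0, 1.0]] [[0.5465, 0.6396, -0.5406, 1.0463], [0.8375, -0.4136, 0.3572, -0.3321], [0.0049, -0.6479, -0.7617, 0.7632], [0.0, 0.0, 0.0, 1.0]]
side [[458.1740334564612, 0.0, 321.16901638321514], [0.0, 458.1740334564612, 200.55673930525364], [0.0, 0.0, 1.0]] [[0.7169, -0.4842, 0.5017, -0.1367], [-0.6972, -0.5053, 0.5086, -0.7183], [0.0072, -0.7144, -0.6997, 1.0117], [0.0, 0.0, 0.0, 1.0]]
wrist [[309.70691628693146, 0.0, 318.58552879888555], [0.0, 309.70691628693146, 199.98462759313756], [0.0, 0.0, 1.0]] [[0.0003, -0.9578, -0.2874, 0.0798], [1.0, 0.0006, -0.001, 0.0006], [0.0011, -0.2874, 0.9578, -0.0832], [0.0, 0.0, 0.0, 1.0]]
{'t': 0.1, 'q': array([ 1.25560323e+00,  1.31083172e-01,  1.48915053e+00,  2.07412454e-05,
        1.52298862e+00, -8.53909490e-02]), 'dq': array([ 8.54491824e-05, -2.78593791e-03, -3.36214667e-03, -8.93739258e-06,
       -9.62452747e-04,  9.48755930e-04]), 'joint_torque': array([ 1.71880283e-04, -5.61343431e+01, -4.93097341e+01,  7.69439293e-02,
        2.91838520e-02, -3.82168162e-05]), 'tool_pos': array([0.13652482, 0.58388768, 0.3018046 ]), 'orientation': array([-3.60140578e-01, -3.12053397e+00,  2.50195816e-03]), 'force': array([ 0.22315706, -0.3088141 ,  0.2663066 ]), 'wrist_torque': array([ 0.06107939, -0.04645676,  0.01391306]), 'gripper_force': 0.0, 'opening': 0.0928412466031626}
```

View pics/scene0.png

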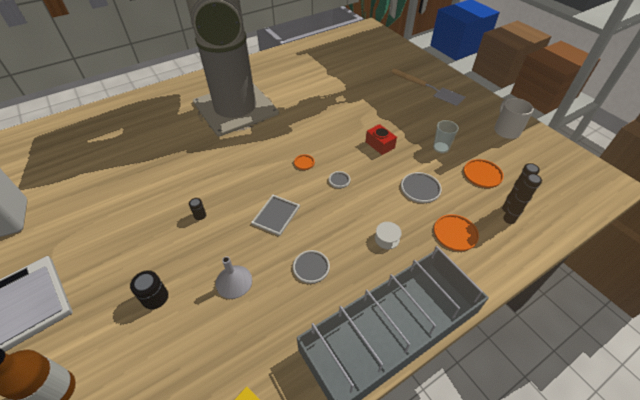

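View pics/side0.png

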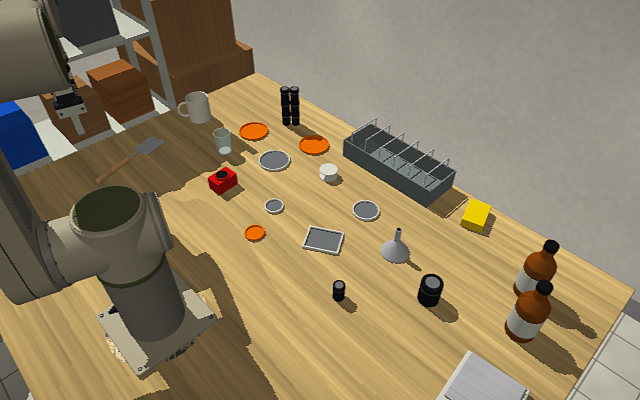

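The scene view shows the funnel at (232,282), the tank at (148,289), the hood at (380,140) and the small canister at (197,208). The dishes are large (421,187), oblong (276,214), medium (311,267) and small (340,180). The orange dishes and the stacked black canisters at (523,190) are look-alikes. The beaker is at (445,136) and the spool at (388,236).

Candidates for the small canister: the one at scene (197,208) stands alone, which fits "stands alone". The stacked ones at (523,190) don't.

```bash
cat > h.py <<'E'
import numpy as np,cv2
def ray(c,uv):
    uv=np.atleast_2d(np.float64(uv)); K=c["intrinsics"]
    if "pose" in c:
        d=np.c_[(uv-[K[0,2],K[1,2]])/[K[0,0],K[1,1]],np.ones(len(uv))]; T=c["pose"]
    else:
        p=uv-[K[0,2],K[1,2]]; r=np.hypot(*p.T); th=r/K[0,0]
        d=np.c_[p*(np.sin(th)/np.maximum(r,1e-9))[:,None],np.cos(th)]
        s=c["state"]; W=np.eye(4); W[:3,:3]=cv2.Rodrigues(s["orientation"])[0]; W[:3,3]=s["tool_pos"]; T=W@c["tool_from_camera"]
    return T[:3,3],d@T[:3,:3].T
def onplane(c,uv,z):
    o,d=ray(c,uv); return (o+d*((z-o[2])/d[:,2])[:,None])[:,:2]
def blobs(mask,amin):
    for k in cv2.findContours(mask.astype(np.uint8),cv2.RETR_EXTERNAL,cv2.CHAIN_APPROX_NONE)[0]:
        if cv2.contourArea(k)>amin: yield k[:,0]
def near(c,mask,seed,amin=20):
    return min(blobs(mask,amin),key=lambda k:np.hypot(*(k.mean(0)-seed)))
E
python3 - <<'E'
import pickle,cv2,numpy as np
from h import *
D=pickle.load(open("d0.pkl","rb"))
seeds={"scene":dict(large=(421,187),oblong=(276,214),medium=(311,267),small=(340,180),funnel=(232,280),spool=(388,236),hood=(380,138),tank=(148,289),can=(197,208),beaker=(445,136)),
"side":dict(large=(275,160),oblong=(324,240),medium=(366,210),small=(274,206),funnel=(396,247),spool=(328,173),hood=(222,180),tank=(430,290),can=(339,290),beaker=(222,140))}
for n in seeds:
    c=D[n]; hsv=cv2.cvtColor(c["color"],cv2.COLOR_RGB2HSV); S,V=hsv[...,1],hsv[...,2]
    g=(S<70)&(V>60); dark=(V<60)&(hsv[...,1]<140); red=(S>150)&((hsv[...,0]<5)|(hsv[...,0]>172))
    for k,s in seeds[n].items():
        m,z=(g,.008)
        if k in("tank","can"): m=dark
        if k=="hood": m,z=red,.044
        if k=="spool": z=.03
        b=near(c,m,s); p=onplane(c,b,z).astype(np.float32)
        r=cv2.minAreaRect(p); x,y,w,h=cv2.boundingRect(b)
        print(n,k,"box",(x,y,w,h),"rect",np.round(r[0],3),np.round(r[1],3),round(r[2],1))
s=cv2.resize(D["scene"]["color"][100:330,100:500,::-1],None,fx=2,fy=2,interpolation=cv2.INTER_CUBIC); cv2.imwrite("pics/z.png",s)
E
```

```text
scene large box (401, 172, 41, 31) rect [0.609 0.269] [0.109 0.11 ] 57.1
scene oblong box (251, 194, 49, 42) rect [ 0.48  -0.105] [0.087 0.11 ] 30.9
scene medium box (292, 250, 38, 34) rect [ 0.656 -0.11 ] [0.084 0.086] 15.2
scene small box (328, 171, 23, 18) rect [0.468 0.099] [0.061 0.064] 57.2
scene funnel box (215, 256, 37, 43) rect [ 0.588 -0.267] [0.08  0.104] 52.8
scene spool box (375, 221, 27, 29) rect [0.695 0.08 ] [0.06 0.08] 39.1
scene hood box (368, 125, 28, 20) rect [0.415 0.286] [0.084 0.054] 3.8
scene tank box (130, 271, 38, 39) rect [ 0.514 -0.437] [0.104 0.057] 8.5
scene can box (189, 199, 17, 21) rect [ 0.359 -0.267] [0.029 0.067] 83.3
scene beaker box (433, 120, 26, 33) rect [0.487 0.474] [0.067 0.164] 29.7
side large box (258, 150, 32, 21) rect [0.605 0.268] [0.108 0.107] 46.3
side oblong box (302, 225, 42, 30) rect [ 0.475 -0.107] [0.088 0.106] 31.1
side medium box (352, 200, 28, 21) rect [ 0.653 -0.112] [0.086 0.084] 46.2
side small box (264, 198, 20, 16) rect [0.462 0.098] [0.064 0.058] 66.5
side funnel box (381, 227, 28, 36) rect [ 0.611 -0.26 ] [0.133 0.076] 40.5
side spool box (319, 163, 19, 19) rect [0.677 0.076] [0.09  0.059] 46.0
side hood box (208, 167, 29, 28) rect [0.397 0.267] [0.1  0.09] 4.8
side tank box (418, 274, 25, 33) rect [ 0.556 -0.424] [0.108 0.056] 23.5
side can box (333, 280, 12, 22) rect [ 0.382 -0.26 ] [0.066 0.029] 44.7
side beaker box (213, 127, 19, 28) rect [0.541 0.482] [0.165 0.062] 56.1
```

View pics/z.png

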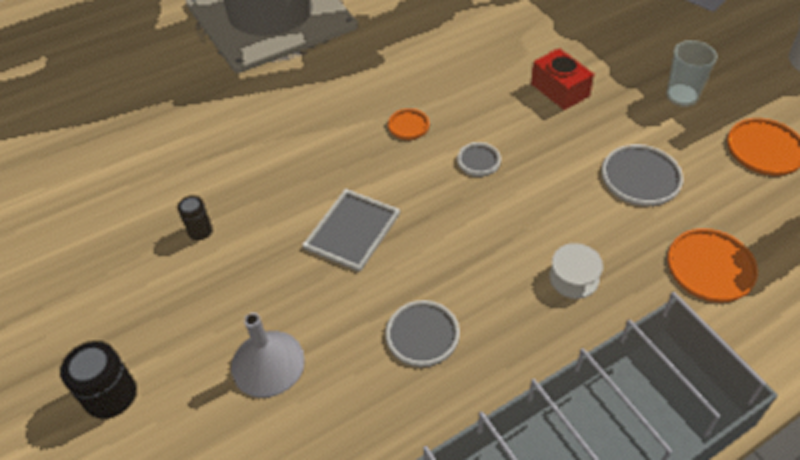

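Run:
```python
import pickle,cv2,numpy as np
from h import *
D=pickle.load(open("d0.pkl","rb"))
P=dict(funnel=((226,260),(398,229),.095),hood=((382,132),(222,172),.049),tank=((144.5,280.5),(431,281),.070),can=((196,202),(339,283),.052))
for k,(a,b,z) in P.items(): print(k,onplane(D["scene"],a,z).round(3),onplane(D["side"],b,z).round(3))
for n,s in(("scene",(276,214)),("side",(324,240))):
    c=D[n]; hsv=cv2.cvtColor(c["color"],cv2.COLOR_RGB2HSV); b=near(c,(hsv[...,1]<70)&(hsv[...,2]>60),s)
    p=cv2.boxPoints(cv2.minAreaRect(onplane(c,b,.008).astype(np.float32)))
    for i in(0,1): e=p[i+1]-p[i]; print(n,np.hypot(*e).round(3),np.degrees(np.arctan2(e[1],e[0])).round(1))
s=D["wrist"]["state"];R=cv2.Rodrigues(s["orientation"])[0];print(R.round(3))
```

```text
funnel [[ 0.596 -0.273]] [[ 0.594 -0.274]]
hood [[0.41 0.29]] [[0.415 0.294]]
tank [[ 0.534 -0.429]] [[ 0.536 -0.429]]
can [[ 0.374 -0.264]] [[ 0.376 -0.266]]
scene 0.11 -59.1
scene 0.087 30.9
side 0.106 -58.9
side 0.088 31.1
[[-0.974  0.228 -0.001]
 [ 0.228  0.974 -0.002]
 [ 0.    -0.002 -1.   ]]
```

View pics/wrist0.png

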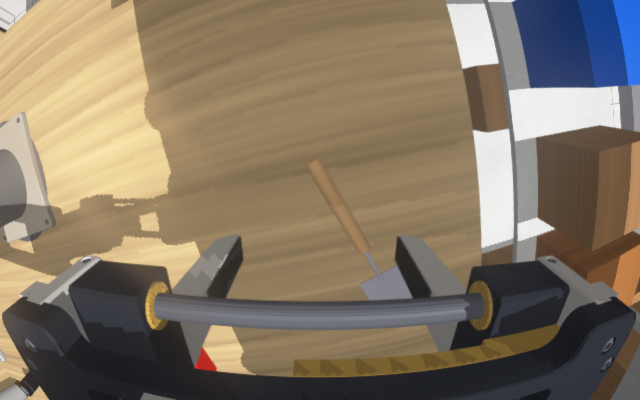

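Wrist view: only the spatula and the red corner of the hood, at (205,360), are in sight, so nothing more is needed there. The scene and side rays agree within about 4 mm. I'll go over the funnel first.

```bash
cat > to.py <<'E'
import sys,numpy as np,cv2
from plant import robot
s=robot.read_state();R=cv2.Rodrigues(s["orientation"])[0]
print("t",round(s["t"],2),"pos",s["tool_pos"].round(4),"yaw_y",np.degrees(np.arctan2(R[1,1],R[0,1])).round(1),"q1,q6",s["q"][[0,5]].round(2),"open",s["opening"].round(4),"F",s["force"].round(1),"grip",round(s["gripper_force"],1))
if len(sys.argv)>1:
    d=R.T@(np.float64(sys.argv[1:4])-s["tool_pos"]);print("shift",d.round(4),"norm",np.linalg.norm(d).round(3))
E
python3 -m jog '1 -.0257 -.0292 0 0;1 -.0257 -.0292 0 0;1 -.0257 -.0292 0 0;1 -.0257 -.0292 0 0;1 -.0257 -.0292 0 0;1 -.0257 -.0292 0 0;1 -.0257 -.0292 0 0;1 -.0257 -.0292 0 0;1 -.0257 -.0292 0 0;1 -.0257 -.0292 0 0'
python3 -m jog '1 -.0257 -.0292 0 0;1 -.0257 -.0292 0 0;1 -.0257 -.0292 0 0;1 -.0257 -.0292 0 0;1 -.0257 -.0292 0 0;1 -.0257 -.0292 0 0;1 -.0257 -.0292 0 0;1 -.0257 -.0292 0 0;1 -.0257 -.0292 0 0;1 -.0257 -.0292 0 0'
python3 -m jog '1 -.0257 -.0292 0 0;1 -.0257 -.0292 0 0;1 -.0257 -.0292 0 0;1 -.0257 -.0292 0 0;1 -.0257 -.0292 0 0;1 0 0 0 0'
python3 to.py .595 -.2735 .141
python3 - <<'E'
import sys; sys.path.insert(0,'.')
from plant import robot
import cv2,pickle
s=robot.read_state(); c=robot.read_camera("wrist"); c["state"]=s; pickle.dump(c,open("w1.pkl","wb")); cv2.imwrite("pics/w1.png",c["color"][...,::-1])
E
```

```text
t: 0.98
tool_pos: [0.3206, 0.2397, 0.3026]
orientation: [0.359, 3.121, 0.0]
force: [1.2, 0.5, 0.2]
opening: 0.0932
gripper_force: 0.0
t: 1.82
tool_pos: [0.5045, -0.1035, 0.3024]
orientation: [-0.361, -3.121, -0.0]
force: [0.9, 0.5, 0.9]
opening: 0.0932
gripper_force: 0.0
t: 2.32
tool_pos: [0.5967, -0.2785, 0.2987]
orientation: [-0.366, -3.116, 0.0]
force: [0.5, -0.3, -1.2]
opening: 0.0928
gripper_force: 0.0Traceback (most recent call last):
  File "to.py", line 4, in <module>
    print("t",round(s["t"],2),"pos",s["tool_pos"].round(4),"yaw_y",np.degrees(np.arctan2(R[1,1],R[0,1])).round(1),"q1,q6",s["q"][[0,5]].round(2),"open",s["opening"].round(4),"F",s["force"].round(1),"grip",round(s["gripper_force"],1))
                                                                                                                                                        ^^^^^^^^^^^^^^^^^^
AttributeError: 'float' object has no attribute 'round'
```

View pics/w1.png

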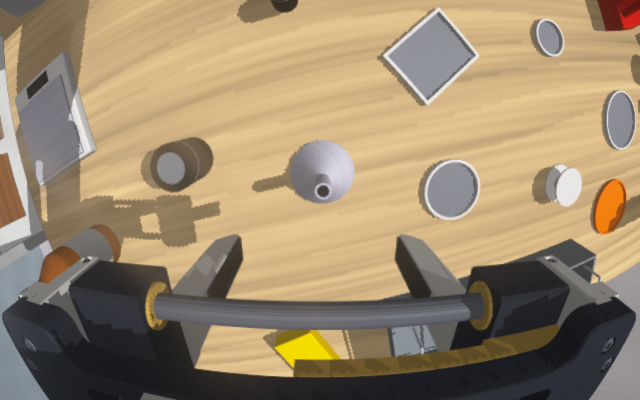

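Wrist view: spout tip at (322,190), tank lid at (172,168), medium dish at (451,190), oblong dish at (430,57), and the hood cut off at the right edge.

```bash
sed -i 's/s\["opening"\].round(4)/round(s["opening"],4)/' to.py; python3 to.py .595 -.2735 .141
python3 - <<'E'
import pickle
from h import *
c=pickle.load(open("w1.pkl","rb"))
for k,uv,z in(("funnel",(322,190),.095),("tank",(172,168),.07)): print(k,onplane(c,uv,z).round(4))
hsv=cv2.cvtColor(c["color"],cv2.COLOR_RGB2HSV); g=(hsv[...,1]<60)&(hsv[...,2]>60)
for k,s in(("oblong",(430,57)),("medium",(451,190)),("funnelbase",(322,170)),("small",(549,38))):
    p=onplane(c,near(c,g,s),.008).astype(np.float32); r=cv2.minAreaRect(p); print(k,np.round(r[0],4),np.round(r[1],3),r[2])
E
```

```text
t 2.37 pos [ 0.596  -0.2759  0.2995] yaw_y 76.6 q1,q6 [-0.51 -1.85] open 0.0928 F [-0.6  0.2 -0.3] grip 0.0
shift [0.0009 0.002  0.1585] norm 0.158
funnel [[ 0.5931 -0.2741]]
tank [[ 0.5359 -0.4307]]
oblong [ 0.477  -0.1042] [0.084 0.107] 30.967920303344727
medium [ 0.6541 -0.1095] [0.086 0.083] 75.64218139648438
funnelbase [ 0.5935 -0.2737] [0.079 0.079] 32.1055908203125
small [0.4636 0.099 ] [0.061 0.061] 72.28289031982422
```

```bash
python3 -m jog '.6 .003 .0014 .02 0;.5 0 0 .03 0;.5 0 0 .03 0;.5 0 0 .03 0;.5 0 0 .025 0;.5 0 0 .015 0;.5 0 0 .0085 0;.5 0 0 0 0' 20
python3 -m jog '0 0 0 0 0;0 0 0 0 0;0 0 0 0 0;0 0 0 0 0;0 0 0 0 0;0 0 0 0 0' 20; python3 to.py .5935 -.2738 .141
```

```text
t: 3.03
tool_pos: [0.592, -0.2694, 0.142]
orientation: [-0.359, -3.117, -0.003]
force: [-0.6, 0.9, -0.1]
opening: 0.0475
gripper_force: 0.0
t: 3.53
tool_pos: [0.5937, -0.2712, 0.145]
orientation: [0.36, 3.12, -0.001]
force: [0.3, 0.1, -1.3]
opening: 0.0156
gripper_force: 20.0
t 3.53 pos [ 0.5937 -0.2712  0.145 ] yaw_y 76.8 q1,q6 [-0.51 -1.85] open 0.0156 F [ 0.3  0.1 -1.3] grip 20.0
shift [-0.0004 -0.0026  0.004 ] norm 0.005
```

```bash
python3 -m jog '0 0 0 -.01 0;0 0 0 -.03 0;0 0 0 -.03 0;0 0 0 -.03 0;0 .0037 .0176 0 0;0 .0073 .0353 0 0;0 .0073 .0353 0 0;0 .0073 .0353 0 0;0 .0073 .0353 0 0;0 .0073 .0353 0 0' 
python3 -m jog '0 .0073 .0353 0 0;0 .0073 .0353 0 0;0 .0073 .0353 0 0;0 .0073 .0353 0 0;0 .0073 .0353 0 0;0 .0073 .0353 0 0;0 .0073 .0353 0 0;0 .0073 .0353 0 0;0 .0037 .0176 0 0;0 0 0 0 0'
python3 to.py .607 .269 .142
python3 - <<'E'
from plant import robot
import cv2,pickle
s=robot.read_state(); c=robot.read_camera("wrist"); c["state"]=s; pickle.dump(c,open("w2.pkl","wb")); cv2.imwrite("pics/w2.png",c["color"][...,::-1])
E
```

```text
t: 4.37
tool_pos: [0.598, -0.0708, 0.2445]
orientation: [-0.361, -3.121, -0.0]
force: [-0.5, -0.2, -1.0]
opening: 0.0155
gripper_force: 20.0
t: 5.2
tool_pos: [0.6052, 0.2381, 0.2442]
orientation: [-0.353, -3.121, -0.002]
force: [0.5, 0.9, -0.7]
opening: 0.0153
gripper_force: 20.0
t 5.2 pos [0.6052 0.2381 0.2442] yaw_y 77.1 q1,q6 [ 0.3  -1.05] open 0.0153 F [ 0.5  0.9 -0.7] grip 20.0
shift [0.0051 0.0304 0.1023] norm 0.107
```

View pics/w2.png

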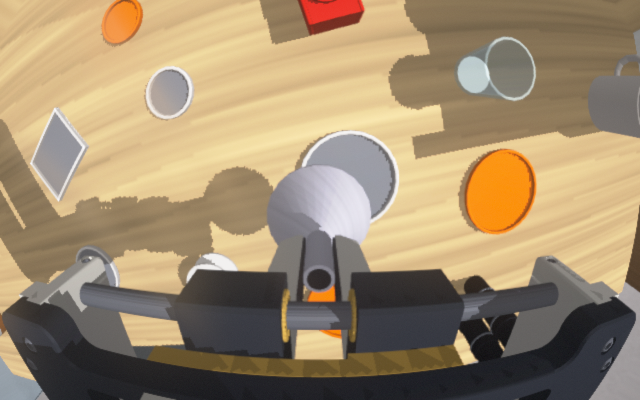

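Wrist view: the funnel hangs upright at (320,205), with the large white dish behind it at (350,175) and the orange dish at (500,190). It is one step short, so I'll finish the approach and lower.

```bash
python3 -m jog '0 .0025 .015 0 0;0 .0025 .0155 0 0;0 0 0 0 0;0 0 0 0 0'
python3 -m jog '0 0 0 .02 0;0 0 0 .03 0;0 0 0 .02 0;0 0 0 .01 0;0 0 0 0 0;0 0 0 0 0'
python3 to.py .606 .269 .148
python3 -m jog '0 0 0 .004 0;0 0 0 .004 0;0 0 0 .003 0;0 0 0 .002 0'
python3 to.py .606 .269 .148
python3 - <<'E'
from plant import robot
import cv2,pickle
c=robot.read_camera("scene"); pickle.dump(c,open("s2.pkl","wb")); cv2.imwrite("pics/s2.png",cv2.resize(c["color"][100:240,320:520,::-1],None,fx=4,fy=4))
E
```

```text
t: 5.58
tool_pos: [0.6084, 0.2648, 0.2443]
orientation: [-0.359, -3.121, -0.0]
force: [0.0, 0.5, -1.0]
opening: 0.0155
gripper_force: 20.0
t: 6.08
tool_pos: [0.6084, 0.2639, 0.1643]
orientation: [-0.361, -3.12, 0.001]
force: [0.5, 0.0, -0.7]
opening: 0.0158
gripper_force: 20.0
t 6.08 pos [0.6084 0.2639 0.1643] yaw_y 76.8 q1,q6 [ 0.33 -1.01] open 0.0158 F [ 0.5  0.  -0.7] grip 20.0
shift [0.0035 0.0044 0.0163] norm 0.017
t: 6.42
tool_pos: [0.6086, 0.2645, 0.1516]
orientation: [0.36, 3.12, 0.001]
force: [0.1, 0.2, -0.6]
opening: 0.0153
gripper_force: 20.0
t 6.42 pos [0.6086 0.2645 0.1516] yaw_y 76.8 q1,q6 [ 0.33 -1.01] open 0.0153 F [ 0.1  0.2 -0.6] grip 20.0
shift [0.0036 0.0038 0.0036] norm 0.006
```

View pics/s2.png

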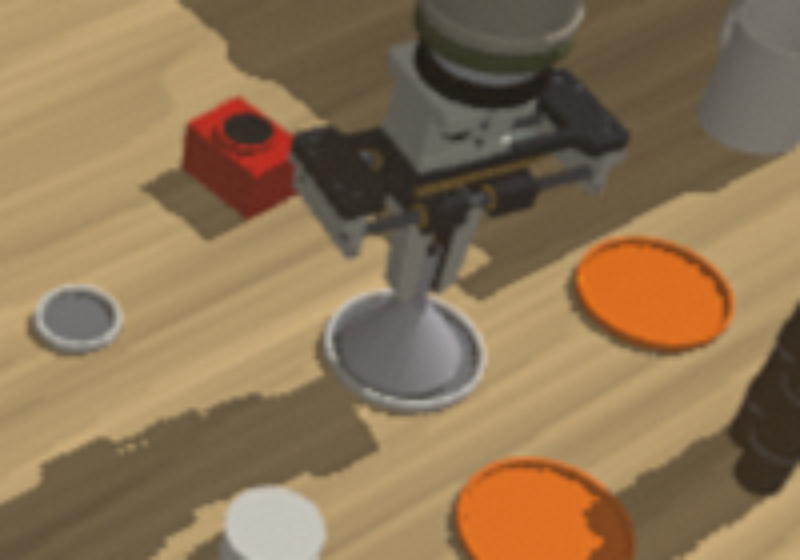

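The funnel sits within the white dish at crop (410,345), still a few mm above the floor. I'll nudge it to centre and touch down slowly.

```bash
python3 -m jog '0 .003 .004 0 0;0 0 0 .0015 0;0 0 0 .001 0;0 0 0 0 0'; python3 -m jog '0 0 0 .001 0;0 0 0 0 0'; python3 -m jog '0 0 0 .001 0;0 0 0 0 0'
```

```text
t: 6.8
tool_pos: [0.6062, 0.2691, 0.1485]
orientation: [-0.36, -3.121, 0.0]
force: [0.2, 0.3, -0.8]
opening: 0.0154
gripper_force: 20.0
t: 6.97
tool_pos: [0.6064, 0.2689, 0.1477]
orientation: [0.36, 3.121, 0.0]
force: [-0.6, 1.1, -0.7]
opening: 0.0155
gripper_force: 20.0
t: 7.13
tool_pos: [0.6066, 0.2689, 0.1477]
orientation: [0.36, 3.12, 0.0]
force: [-2.8, -1.4, 5.0]
opening: 0.0154
gripper_force: 20.0
```

```bash
python3 -m jog '.4 0 0 0 0;.4 0 0 0 0;.4 0 0 0 0;.5 0 0 -.01 0;.5 0 0 -.03 0;1 0 0 -.04 0;1 0 0 -.04 0;1 0 0 -.03 0;1 .03 -.007 0 0;1 .03 -.007 0 0'
python3 -m jog '1 .03 -.007 0 0;1 0 0 0 0;1 0 0 0 0'
python3 - <<'E'
from plant import robot
import cv2,pickle
s=robot.read_state(); c=robot.read_camera("wrist"); c["state"]=s; pickle.dump(c,open("w3.pkl","wb")); cv2.imwrite("pics/w3.png",c["color"][...,::-1])
E
```

```text
t: 7.97
tool_pos: [0.5464, 0.2692, 0.3012]
orientation: [0.361, 3.114, 0.005]
force: [-1.2, 0.4, -0.1]
opening: 0.075
gripper_force: 0.0
t: 8.22
tool_pos: [0.5127, 0.2692, 0.2975]
orientation: [0.358, 3.121, 0.0]
force: [1.1, 0.4, -0.7]
opening: 0.0921
gripper_force: 0.0
```

View pics/w3.png

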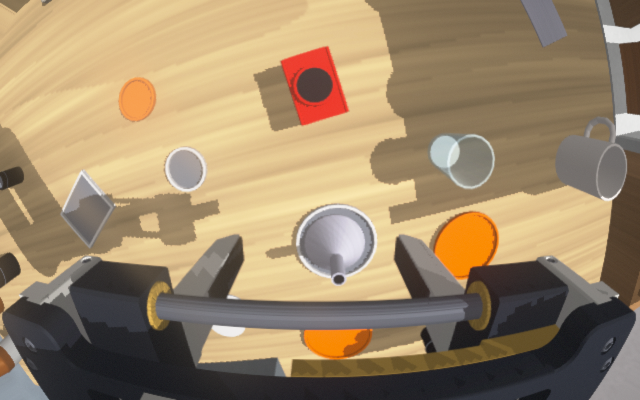

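Wrist view: the funnel stands centred in the white dish at (337,243), the hood is at (315,86) and the beaker at (465,158). Next I measure the hood's pose.

```bash
python3 - <<'E'
import pickle
from h import *
c=pickle.load(open("w3.pkl","rb"))
hsv=cv2.cvtColor(c["color"],cv2.COLOR_RGB2HSV); H,S=hsv[...,0],hsv[...,1]
b=near(c,(S>120)&((H<5)|(H>172)),(315,86),100)
r=cv2.minAreaRect(onplane(c,b,.044).astype(np.float32)); p=cv2.boxPoints(r); print(np.round(r[0],4))
for i in(0,1): e=p[i+1]-p[i]; print(np.hypot(*e).round(3),np.degrees(np.arctan2(e[1],e[0])).round(1))
print("corners",onplane(c,[(281,62),(327,47),(348,109),(302,125)],.044).round(4).tolist(), "collar",onplane(c,(314,84),.049))
print("beaker base",onplane(c,(445,150),0))
E
python3 to.py .41 .29 .3
```

```text
[0.4079 0.2891]
0.053 -85.8
0.075 4.2
corners [[0.3744, 0.2604], [0.3698, 0.3119], [0.4413, 0.3186], [0.4472, 0.2664]] collar [[0.40715213 0.28911344]]
beaker base [[0.51738239 0.43771578]]
t 8.27 pos [0.5138 0.2692 0.2978] yaw_y 76.9 q1,q6 [ 0.39 -0.95] open 0.0925 F [ 0.5 -0.4  1. ] grip 0.0
shift [ 0.1058 -0.0033 -0.0024] norm 0.106
```

```bash
python3 -m jog '1 .03 -.0012 0 0;1 .035 -.0015 0 0;1 .03 -.0015 0 0;1 .0125 -.0005 0 0;1 0 0 0 -6;1 0 0 0 -6;1 0 0 0 -5.6;1 0 0 .03 0;1 0 0 .03 0;1 0 0 0 0'
python3 to.py .408 .289 .097
```

```text
t: 9.1
tool_pos: [0.407, 0.2876, 0.2315]
orientation: [0.121, -3.133, 0.006]
force: [-1.0, -0.6, -0.8]
opening: 0.0933
gripper_force: 0.0
t 9.1 pos [0.407  0.2876 0.2315] yaw_y 94.4 q1,q6 [ 0.51 -1.14] open 0.0933 F [-1.  -0.6 -0.8] grip 0.0
shift [-0.002   0.0018  0.1345] norm 0.135
```

```bash
python3 -m jog '1 -.001 .001 .03 0;1 0 0 .035 0;1 0 0 .03 0;1 0 0 .025 0;1 0 0 .01 0;1 0 0 0 0;1 0 0 0 0;1 0 0 0 0'
python3 to.py .408 .289 .097
python3 -m jog '0 0 0 0 0;0 0 0 0 0;0 0 0 0 0;0 0 0 0 0;0 0 0 0 0;0 0 0 0 0' 15
python3 to.py
```

```text
t: 9.77
tool_pos: [0.4108, 0.2908, 0.1092]
orientation: [-0.121, 3.136, 0.002]
force: [0.2, -0.2, 0.8]
opening: 0.0928
gripper_force: 0.0
t 9.77 pos [0.4108 0.2908 0.1092] yaw_y 94.4 q1,q6 [ 0.51 -1.13] open 0.0928 F [ 0.2 -0.2  0.8] grip 0.0
shift [ 0.003  -0.0016  0.0122] norm 0.013
t: 10.27
tool_pos: [0.4091, 0.29, 0.1069]
orientation: [-0.122, 3.139, 0.0]
force: [-0.1, 0.5, -0.5]
opening: 0.0576
gripper_force: 0.0
t 10.27 pos [0.4091 0.29   0.1069] yaw_y 94.4 q1,q6 [ 0.51 -1.13] open 0.0576 F [-0.1  0.5 -0.5] grip 0.0
```

```bash
python3 -m jog '.62 0 0 .005 0;.62 0 0 .004 0;.62 0 0 0 0'
python3 -m jog '0 0 0 0 0;0 0 0 0 0;0 0 0 0 0;0 0 0 0 0;0 0 0 0 0' 15
python3 to.py .477 -.105 .2
```

```text
t: 10.52
tool_pos: [0.4084, 0.2896, 0.0964]
orientation: [0.121, -3.138, 0.001]
force: [-0.2, 0.2, -1.4]
opening: 0.0577
gripper_force: 0.0
t: 10.93
tool_pos: [0.4092, 0.29, 0.0978]
orientation: [-0.122, 3.139, 0.0]
force: [-0.1, -0.9, -0.2]
opening: 0.0542
gripper_force: 15.0
t 10.93 pos [0.4092 0.29   0.0978] yaw_y 94.4 q1,q6 [ 0.51 -1.13] open 0.0542 F [-0.1 -0.9 -0.2] grip 15.0
shift [-0.0371 -0.3991 -0.1022] norm 0.414
```

```bash
python3 -m jog '0 0 0 -.01 0;0 0 0 -.03 0;0 0 0 -.03 0;0 0 0 -.03 0;0 -.0015 -.0166 0 0;0 -.0031 -.0333 0 0;0 -.0031 -.0333 0 0;0 -.0031 -.0333 0 0;0 -.0031 -.0333 0 0;0 -.0031 -.0333 0 0'
python3 -m jog '0 -.0031 -.0333 0 0;0 -.0031 -.0333 0 0;0 -.0031 -.0333 0 0;0 -.0031 -.0333 0 0;0 -.0031 -.0333 0 0;0 -.0031 -.0333 0 0;0 -.0015 -.0166 0 0;0 0 0 0 6;0 0 0 0 7;0 0 0 0 7'
python3 -m jog '0 0 0 0 7;0 0 0 0 7;0 0 0 0 7;0 0 0 0 7;0 0 0 0 7;0 0 0 0 6;0 0 0 0 2.4;0 0 0 0 0;0 0 0 0 0'
python3 to.py .477 -.105 .105
python3 - <<'E'
from plant import robot
import cv2,pickle
s=robot.read_state(); c=robot.read_camera("wrist"); c["state"]=s; pickle.dump(c,open("w4.pkl","wb")); cv2.imwrite("pics/w4.png",c["color"][...,::-1])
E
```

```text
t: 11.77
tool_pos: [0.4403, 0.1074, 0.1988]
orientation: [-0.122, 3.138, 0.0]
force: [0.1, -0.4, -0.4]
opening: 0.054
gripper_force: 15.0
t: 12.6
tool_pos: [0.4771, -0.1061, 0.1986]
orientation: [0.437, 3.111, -0.0]
force: [0.4, 0.3, 0.1]
opening: 0.054
gripper_force: 15.0
t: 13.35
tool_pos: [0.4771, -0.1055, 0.1985]
orientation: [1.543, 2.736, 0.0]
force: [0.1, -0.7, -0.3]
opening: 0.0541
gripper_force: 15.0
t 13.35 pos [ 0.4771 -0.1055  0.1985] yaw_y 31.1 q1,q6 [-0.32 -0.87] open 0.0541 F [ 0.1 -0.7 -0.3] grip 15.0
shift [0.0006 0.0001 0.0935] norm 0.093
```

View pics/w4.png

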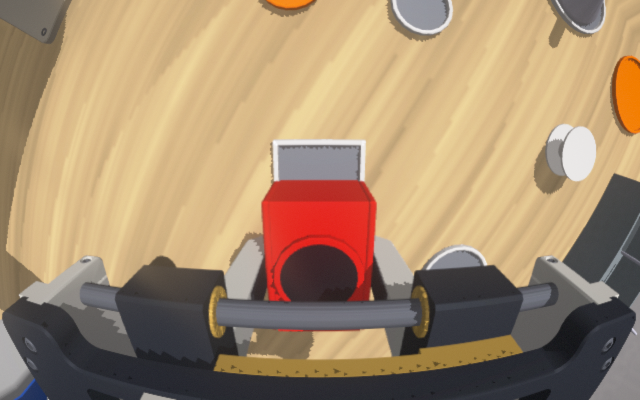

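Wrist view: the hood at (319,250) is squared to the oblong dish at (319,160). I'll lower it.

```bash
python3 - <<'E'
import pickle
from h import *
c=pickle.load(open("w4.pkl","rb")); s=c["state"]; R=cv2.Rodrigues(s["orientation"])[0]
for uv,z in(((319,203),.1447),((319,141),.008)):
    p=onplane(c,uv,z)[0]; print(((p-s["tool_pos"][:2])@R[:2,:2]).round(4))
E
python3 -m jog '0 0 0 .02 0;0 0 0 .03 0;0 0 0 .025 0;0 0 0 .01 0;0 0 0 .003 0;0 0 0 0 0;0 0 0 0 0'
python3 to.py .477 -.105 .1008
```

```text
[0.0377 0.0008]
[0.0523 0.001 ]
t: 13.98
tool_pos: [0.4779, -0.1057, 0.1111]
orientation: [1.545, 2.734, 0.0]
force: [0.2, 0.2, -1.2]
opening: 0.054
gripper_force: 15.0
t 13.98 pos [ 0.4779 -0.1057  0.1111] yaw_y 31.1 q1,q6 [-0.32 -0.86] open 0.054 F [ 0.2  0.2 -1.2] grip 15.0
shift [ 0.0011 -0.0004  0.0103] norm 0.01
```

Offsets of 37.7 mm (expected 38) and 52.3 mm (expected 52) confirm the hood is centred over the dish.

```bash
python3 -m jog '0 0 0 .004 0;0 0 0 .003 0;0 0 0 .002 0;0 0 0 0 0'; python3 -m jog '0 0 0 .001 0;0 0 0 0 0'; python3 -m jog '0 0 0 .001 0;0 0 0 0 0'
```

```text
t: 14.32
tool_pos: [0.477, -0.1054, 0.1006]
orientation: [-1.546, -2.735, 0.0]
force: [0.0, 0.1, -0.5]
opening: 0.054
gripper_force: 15.0
t: 14.48
tool_pos: [0.4772, -0.1055, 0.1]
orientation: [1.546, 2.734, 0.0]
force: [-0.8, 0.5, 1.4]
opening: 0.0539
gripper_force: 15.0
t: 14.65
tool_pos: [0.4772, -0.1056, 0.0999]
orientation: [-1.546, -2.735, 0.0]
force: [-6.6, 1.7, 13.6]
opening: 0.054
gripper_force: 15.0
```

```bash
python3 -m jog '.7 0 0 -.001 0;.8 0 0 0 0;.9 0 0 0 0;1 0 0 0 0;1 0 0 -.01 0;1 0 0 -.03 0;1 0 0 -.04 0;1 0 0 -.04 0;1 0 0 0 0'
python3 -m jog '1 -.0308 -.0117 0 0;1 -.0308 -.0117 0 0;1 -.0308 -.0117 0 0;1 -.0308 -.0117 0 0;1 -.0308 -.0117 0 0;1 -.0308 -.0117 0 0;1 -.0308 -.0117 0 0;1 -.0308 -.0117 0 0;1 -.0308 -.0117 0 0;1 -.0308 -.0117 0 0'
python3 -m jog '1 0 0 0 0;1 0 0 0 0;1 0 0 0 0'
python3 to.py .536 -.430 .108
python3 - <<'E'
from plant import robot
import cv2,pickle
s=robot.read_state(); c=robot.read_camera("wrist"); c["state"]=s; pickle.dump(c,open("w5.pkl","wb")); cv2.imwrite("pics/w5.png",c["color"][...,::-1])
E
```

```text
t: 15.4
tool_pos: [0.4808, -0.1067, 0.2294]
orientation: [1.54, 2.724, 0.004]
force: [1.9, -0.4, 1.7]
opening: 0.0929
gripper_force: 0.0
t: 16.23
tool_pos: [0.5356, -0.4314, 0.2201]
orientation: [1.546, 2.734, -0.0]
force: [-0.3, -0.3, 0.6]
opening: 0.0929
gripper_force: 0.0
t: 16.48
tool_pos: [0.5354, -0.4294, 0.2196]
orientation: [-1.546, -2.734, -0.001]
force: [0.3, -0.5, 0.7]
opening: 0.0927
gripper_force: 0.0
t 16.48 pos [ 0.5354 -0.4294  0.2196] yaw_y 31.0 q1,q6 [-0.75 -1.29] open 0.0927 F [ 0.3 -0.5  0.7] grip 0.0
shift [-0.0009  0.0002  0.1116] norm 0.112
```

View pics/w5.png

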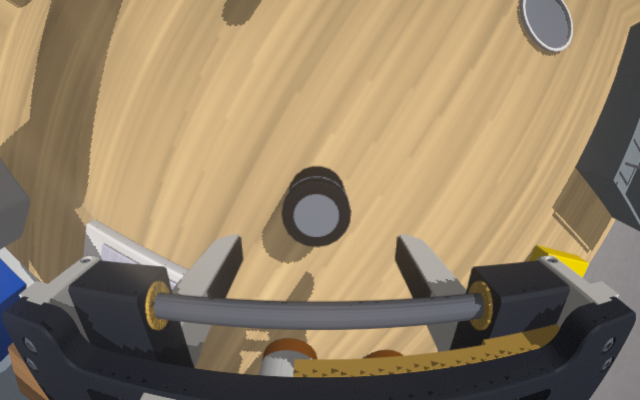

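Wrist view: tank lid at (316,215) between the open fingers, with bottles visible behind at (300,360). I'll check the alignment and bottle clearance.

Run:
```python
import pickle
from h import *
c=pickle.load(open("w5.pkl","rb")); s=c["state"]; R=cv2.Rodrigues(s["orientation"])[0]
p=onplane(c,(316,215),.07)[0]; print(p,((p-s["tool_pos"][:2])@R[:2,:2]).round(4))
D=pickle.load(open("d0.pkl","rb"))
for uv in((523,333),(535,293)):
    p=onplane(D["side"],uv,0.0)[0]; print("bottle",p.round(3),((p-s["tool_pos"][:2])@R[:2,:2]).round(4))
```

```text
[ 0.53519546 -0.43197215] [-0.0021 -0.0015]
bottle [ 0.622 -0.656] [-0.2392 -0.0423]
bottle [ 0.752 -0.62 ] [-0.2755  0.0875]
```

```bash
python3 -m jog '1 -.002 -.001 .02 0;1 0 0 .03 0;1 0 0 .03 0;1 0 0 .02 0;1 0 0 .0115 0;.75 0 0 0 0;.7 0 0 0 0'
python3 -m jog '0 0 0 0 0;0 0 0 0 0;0 0 0 0 0;0 0 0 0 0;0 0 0 0 0;0 0 0 0 0' 25
python3 to.py .654 -.1105 .2
```

```text
t: 17.12
tool_pos: [0.536, -0.4312, 0.1088]
orientation: [-1.545, -2.735, -0.0]
force: [-0.6, -0.2, 0.4]
opening: 0.0839
gripper_force: 0.0
t: 17.62
tool_pos: [0.5361, -0.4326, 0.1097]
orientation: [1.545, 2.733, -0.001]
force: [-1.1, -0.3, 6.5]
opening: 0.0554
gripper_force: 25.0
t 17.62 pos [ 0.5361 -0.4326  0.1097] yaw_y 31.0 q1,q6 [-0.75 -1.29] open 0.0554 F [-1.1 -0.3  6.5] grip 25.0
shift [ 0.2151  0.2671 -0.0907] norm 0.355
```

```bash
python3 -m jog '0 0 0 -.01 0;0 0 0 -.03 0;0 0 0 -.03 0;0 0 0 -.02 0;0 .0105 .0137 0 0;0 .0215 .0267 0 0;0 .0215 .0267 0 0;0 .0215 .0267 0 0;0 .0215 .0267 0 0;0 .0215 .0267 0 0'
python3 -m jog '0 .0215 .0267 0 0;0 .0215 .0267 0 0;0 .0215 .0267 0 0;0 .0215 .0267 0 0;0 .0105 .0137 0 0;0 0 0 0 0;0 0 0 0 0;0 0 0 0 0'
python3 to.py .654 -.1105 .12
python3 - <<'E'
from plant import robot
import cv2,pickle
s=robot.read_state(); c=robot.read_camera("wrist"); c["state"]=s; pickle.dump(c,open("w6.pkl","wb")); cv2.imwrite("pics/w6.png",c["color"][...,::-1])
E
```

```text
t: 18.45
tool_pos: [0.6009, -0.2523, 0.1972]
orientation: [-1.545, -2.733, -0.001]
force: [-0.3, -0.2, -1.1]
opening: 0.0557
gripper_force: 25.0
t: 19.12
tool_pos: [0.6539, -0.1101, 0.1974]
orientation: [-1.545, -2.734, 0.001]
force: [-0.2, -0.7, -2.6]
opening: 0.0555
gripper_force: 25.0
t 19.12 pos [ 0.6539 -0.1101  0.1974] yaw_y 31.1 q1,q6 [-0.24 -0.79] open 0.0555 F [-0.2 -0.7 -2.6] grip 25.0
shift [-0.0005 -0.      0.0774] norm 0.077
```

View pics/w6.png

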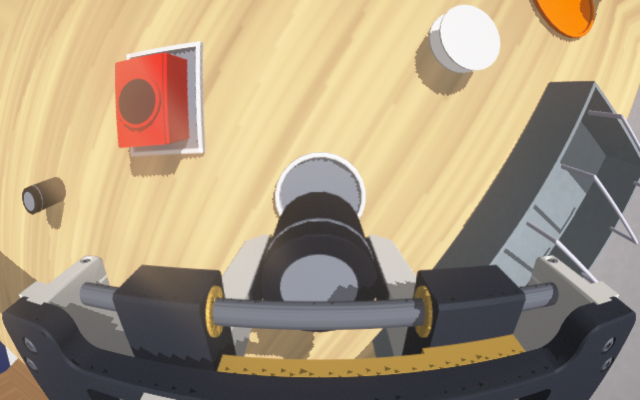

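Wrist view: the tank is held at (319,285), the medium dish is behind it at (319,190), and the hood is in the oblong dish at (160,100). The bin lies to the right, so I'll check clearance before lowering.

Run:
```python
import pickle
from h import *
c=pickle.load(open("w6.pkl","rb")); s=c["state"]; R=cv2.Rodrigues(s["orientation"])[0]
D=pickle.load(open("d0.pkl","rb"))
t=lambda p:((p-s["tool_pos"][:2])@R[:2,:2]).round(3).tolist()
for uv,z in(((345,152),0),((428,202),0),((345,138),.06),((430,185),.06)): print("side",uv,z,t(onplane(D["side"],uv,z)[0]))
for uv,z in(((298,345),.06),((435,250),.06)): print("scene",uv,z,t(onplane(D["scene"],uv,z)[0]))
for uv,z in(((548,82),.06),((440,262),.06),((440,262),0)): print("wrist",uv,z,t(onplane(c,uv,z)[0]))
# tank vs dish in tool axes
print("lid",t(onplane(c,(319,283),.157)[0]))
hsv=cv2.cvtColor(c["color"],cv2.COLOR_RGB2HSV)
print("dish far edge",t(onplane(c,(319,154),.008)[0]))
```

```text
side (345, 152) 0 [0.124, 0.269]
side (428, 202) 0 [-0.184, 0.092]
side (345, 138) 0.06 [0.127, 0.27]
side (430, 185) 0.06 [-0.179, 0.104]
scene (298, 345) 0.06 [-0.187, 0.073]
scene (435, 250) 0.06 [0.127, 0.245]
wrist (548, 82) 0.06 [0.119, 0.196]
wrist (440, 262) 0.06 [-0.041, 0.104]
wrist (440, 262) 0 [-0.074, 0.132]
lid [0.003, 0.001]
dish far edge [0.041, 0.001]
```

The bin wall is at least 0.1 m away from the tool axis, so there's clearance. Lowering the tank.

```bash
python3 -m jog '0 -.002 0 .02 0;0 0 0 .03 0;0 0 0 .02 0;0 0 0 .008 0;0 0 0 0 0;0 0 0 0 0;0 0 0 .003 0;0 0 0 .002 0;0 0 0 .001 0;0 0 0 0 0'; python3 -m jog '0 0 0 .001 0;0 0 0 0 0'; python3 -m jog '0 0 0 .001 0;0 0 0 0 0'
```

```text
t: 20.0
tool_pos: [0.6559, -0.1119, 0.1149]
orientation: [1.546, 2.734, 0.0]
force: [0.2, -0.1, -1.8]
opening: 0.0556
gripper_force: 25.0
t: 20.17
tool_pos: [0.6557, -0.1118, 0.1135]
orientation: [1.546, 2.735, 0.0]
force: [-0.3, -0.4, -2.9]
opening: 0.0556
gripper_force: 25.0
t: 20.33
tool_pos: [0.6557, -0.1118, 0.1127]
orientation: [1.546, 2.735, 0.0]
force: [-2.1, 0.6, 1.3]
opening: 0.0556
gripper_force: 25.0
```

```bash
python3 -m jog '0 0 0 .0007 0;.7 0 0 0 0;.8 0 0 0 0;.9 0 0 0 0;1 0 0 0 0;1 0 0 -.01 0;1 0 0 -.03 0;1 0 0 -.04 0;1 0 0 -.04 0;1 0 0 0 0'
python3 -m jog '1 .0014 -.032 0 0;1 .0014 -.032 0 0;1 .0014 -.032 0 0;1 .0014 -.032 0 0;1 .0014 -.032 0 0;1 .0014 -.032 0 0;1 .0014 -.032 0 0;1 .0014 -.032 0 0;1 .0014 -.032 0 0;1 .0014 -.032 0 0'
python3 -m jog '.7 0 0 0 0;.7 0 0 0 0;.7 0 0 0 0'
python3 to.py .375 -.265 .098
python3 - <<'E'
from plant import robot
import cv2,pickle
s=robot.read_state(); c=robot.read_camera("wrist"); c["state"]=s; pickle.dump(c,open("w7.pkl","wb")); cv2.imwrite("pics/w7.png",c["color"][...,::-1])
E
```

```text
t: 21.17
tool_pos: [0.6595, -0.1127, 0.2434]
orientation: [1.539, 2.722, 0.006]
force: [1.3, -0.5, 1.7]
opening: 0.0927
gripper_force: 0.0
t: 22.0
tool_pos: [0.3729, -0.2653, 0.2323]
orientation: [1.545, 2.734, -0.001]
force: [0.2, -1.4, 0.3]
opening: 0.0929
gripper_force: 0.0
t: 22.25
tool_pos: [0.3745, -0.2649, 0.2323]
orientation: [1.547, 2.733, 0.0]
force: [-0.2, 0.0, 0.6]
opening: 0.0778
gripper_force: 0.0
t 22.25 pos [ 0.3745 -0.2649  0.2323] yaw_y 31.0 q1,q6 [-0.73 -1.27] open 0.0778 F [-0.2  0.   0.6] grip 0.0
shift [-1.000e-04  3.000e-04  1.343e-01] norm 0.134
```

View pics/w7.png

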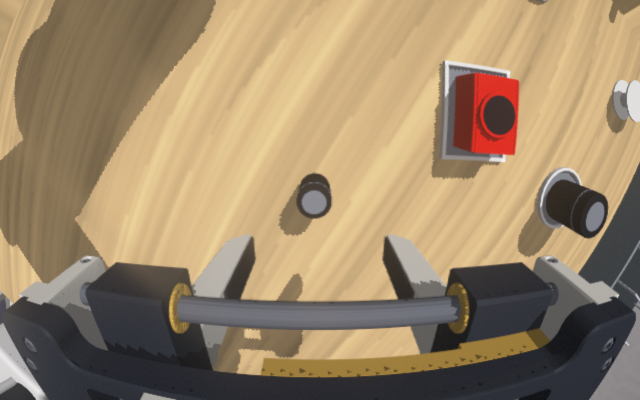

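Wrist view: canister lid at (314,202), alone between the fingers. The hood (480,115) and tank (575,205) are in their dishes.

Run:
```python
import pickle
from h import *
c=pickle.load(open("w7.pkl","rb")); s=c["state"]; R=cv2.Rodrigues(s["orientation"])[0]
print(((onplane(c,(314,202),.052)[0]-s["tool_pos"][:2])@R[:2,:2]).round(4))
```

```text
[-0.001  -0.0034]
```

```bash
python3 -m jog '.7 -.001 -.0025 .02 0;.7 0 0 .03 0;.7 0 0 .035 0;.7 0 0 .03 0;.7 0 0 .018 0;.7 0 0 0 0;.7 0 0 0 0'
python3 -m jog '0 0 0 0 0;0 0 0 0 0;0 0 0 0 0;0 0 0 0 0;0 0 0 0 0;0 0 0 0 0;0 0 0 0 0' 15
python3 to.py .4645 .099 .2
```

```text
t: 22.88
tool_pos: [0.3727, -0.2659, 0.0979]
orientation: [-1.543, -2.734, -0.001]
force: [0.6, -0.4, 1.2]
opening: 0.0651
gripper_force: 0.0
t: 23.47
tool_pos: [0.3728, -0.2673, 0.0992]
orientation: [1.546, 2.734, -0.0]
force: [-0.9, -0.2, 6.3]
opening: 0.0319
gripper_force: 15.0
t 23.47 pos [ 0.3728 -0.2673  0.0992] yaw_y 31.0 q1,q6 [-0.73 -1.28] open 0.0319 F [-0.9 -0.2  6.3] grip 15.0
shift [ 0.2665  0.2674 -0.101 ] norm 0.391
```

```bash
python3 -m jog '0 0 0 -.01 0;0 0 0 -.03 0;0 0 0 -.03 0;0 0 0 -.03 0;0 .0121 .0122 0 0;0 .0242 .0243 0 0;0 .0242 .0243 0 0;0 .0242 .0243 0 0;0 .0242 .0243 0 0;0 .0242 .0243 0 0'
python3 -m jog '0 .0242 .0243 0 0;0 .0242 .0243 0 0;0 .0242 .0243 0 0;0 .0242 .0243 0 0;0 .0242 .0243 0 0;0 .0121 .0122 0 0;0 0 0 0 0;0 0 0 0 0;0 0 0 0 0'
python3 to.py .4645 .099 .1
python3 - <<'E'
from plant import robot
import cv2,pickle
s=robot.read_state(); c=robot.read_camera("wrist"); c["state"]=s; pickle.dump(c,open("w8.pkl","wb")); cv2.imwrite("pics/w8.png",c["color"][...,::-1])
E
```

```text
t: 24.3
tool_pos: [0.4184, -0.0824, 0.1992]
orientation: [1.547, 2.734, 0.0]
force: [1.2, -0.6, 0.3]
opening: 0.0323
gripper_force: 15.0
t: 25.05
tool_pos: [0.4641, 0.0984, 0.1986]
orientation: [-1.546, -2.735, 0.001]
force: [0.5, 0.2, -1.0]
opening: 0.0317
gripper_force: 15.0
t 25.05 pos [0.4641 0.0984 0.1986] yaw_y 31.0 q1,q6 [ 0.1  -0.44] open 0.0317 F [ 0.5  0.2 -1. ] grip 15.0
shift [0.0003 0.0007 0.0986] norm 0.099
```

View pics/w8.png

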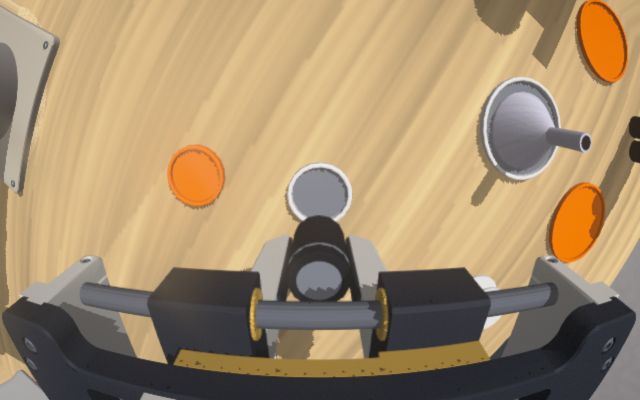

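Wrist view: the canister is held at (319,270), in line with the white small dish at (319,193). The orange look-alike is off at (196,176), and the funnel is still upright in its dish.

```bash
python3 - <<'E'
import pickle
from h import *
c=pickle.load(open("w8.pkl","rb")); s=c["state"]; R=cv2.Rodrigues(s["orientation"])[0]
for uv,z in(((319,163),.008),((287,193),.008),((352,193),.008),((319,280),.1515)): print(((onplane(c,uv,z)[0]-s["tool_pos"][:2])@R[:2,:2]).round(4))
E
python3 -m jog '0 0 0 .02 0;0 0 0 .03 0;0 0 0 .025 0;0 0 0 .01 0;0 0 0 0 0;0 0 0 0 0'
python3 to.py .4645 .099 .102
```

```text
[0.0325 0.0008]
[ 0.0046 -0.0287]
[0.0047 0.0312]
[0.0003 0.0008]
t: 25.6
tool_pos: [0.4643, 0.0983, 0.1138]
orientation: [-1.547, -2.733, 0.001]
force: [0.7, -0.6, 0.9]
opening: 0.0316
gripper_force: 15.0
t 25.6 pos [0.4643 0.0983 0.1138] yaw_y 31.0 q1,q6 [ 0.1  -0.44] open 0.0316 F [ 0.7 -0.6  0.9] grip 15.0
shift [0.0005 0.0005 0.0118] norm 0.012
```

```bash
python3 -m jog '0 .0015 .001 .004 0;0 0 0 .003 0;0 0 0 .002 0;0 0 0 .001 0;0 0 0 0 0'; python3 -m jog '0 0 0 .001 0;0 0 0 0 0'; python3 -m jog '0 0 0 .001 0;0 0 0 0 0'
```

```text
t: 26.02
tool_pos: [0.4646, 0.1009, 0.1037]
orientation: [1.546, 2.735, 0.0]
force: [0.5, -0.0, 0.3]
opening: 0.0319
gripper_force: 15.0
t: 26.18
tool_pos: [0.4645, 0.1009, 0.1026]
orientation: [1.546, 2.735, 0.0]
force: [-0.2, 1.0, -2.0]
opening: 0.0317
gripper_force: 15.0
t: 26.35
tool_pos: [0.4647, 0.1009, 0.1022]
orientation: [1.546, 2.735, 0.0]
force: [-2.4, -0.2, 6.8]
opening: 0.0317
gripper_force: 15.0
```

Contact felt. I'll release, retreat straight up, then look at everything.

```bash
python3 -m jog '.5 0 0 0 0;.6 0 0 0 0;.6 0 0 0 0;.7 0 0 -.01 0;.7 0 0 -.03 0;.7 0 0 -.04 0;.7 0 0 -.04 0;.7 0 0 -.03 0;.7 0 0 0 0'
python3 -m jog '.7 -.02 -.03 -.01 0;.7 -.02 -.03 -.01 0;.7 -.02 -.03 -.01 0;.7 -.02 -.03 0 0;.7 0 0 0 0;.7 0 0 0 0;.7 0 0 0 0'
python3 - <<'E'
from plant import robot
import cv2
import numpy as np
a=robot.read_camera("wrist")["color"]; b=robot.read_camera("side")["color"]
b=cv2.resize(b[110:310,190:450],None,fx=2.3,fy=2.3,interpolation=cv2.INTER_CUBIC)
cv2.imwrite("pics/f1.png",a[...,::-1]); cv2.imwrite("pics/f2.png",b[...,::-1])
E
```

```text
t: 27.1
tool_pos: [0.4677, 0.1012, 0.2602]
orientation: [1.541, 2.726, 0.011]
force: [0.8, 0.0, 0.1]
opening: 0.065
gripper_force: 0.0
t: 27.68
tool_pos: [0.4029, -0.0295, 0.2816]
orientation: [1.548, 2.734, 0.001]
force: [-0.4, 0.6, -0.0]
opening: 0.0652
gripper_force: 0.0
```

View pics/f1.png

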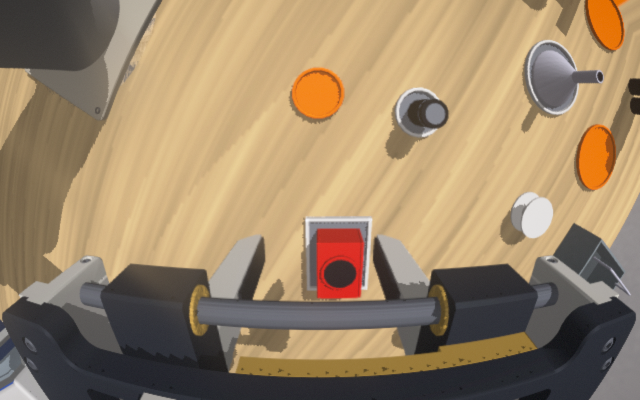

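View pics/f2.png

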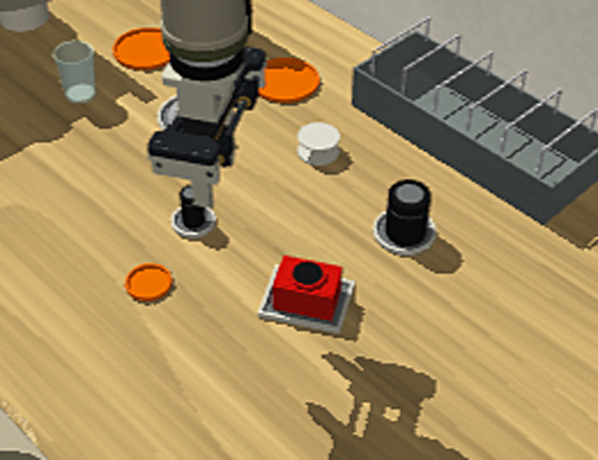

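All four stand upright inside their dishes: canister (420,112) and funnel (555,78) in the wrist view, tank (407,215) and hood (307,290) in the side crop. The beaker and spool look undisturbed and the gripper is clear, so I'll hand in.

```bash
python3 -c "
from plant import robot
print(robot.close_job())"
```

```text
the job is handed in; nothing more can be done
None
```

The funnel, lens hood, big canister and single small canister each stand upright in their matching white dish, the beaker and spool were left where they stood, and the job was handed in at about 28 s.

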